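# Open the incubator whose catch may be on

### The job

Slide the lid of the small bench incubator fully open, up to its end stop, and leave it there so that the dish inside can be taken out. The catch lever carries no marks and nothing shows whether it is holding the lid, so try the lid with a light push; if it is held do not force it, but swing the lever over to its other resting position and slide the lid then. Do not disturb the dish or the things standing round.

Things in the scene. Friction and masses are not known exactly. Their poses are not given: they have to be found in the camera images.
- incubator: White bench incubator, 170 (x) x 340 (y) x 50 mm high, fixed. Origin: centre of its underside, on the bench; z up; +y is the way its lid slides open; -x is the panel face with the display. On its top: two guide rails 12 mm high along y for the lid and, at the -y end, a grey catch housing 72 x 50 mm, top 91 mm above the bench.
- lid (a joint): Slide of the lid along the incubator's +y, m: 0 shut, 0.100 fully open on its end stop. Friction about 1.5 N; stays where it is left. Aluminium plate 122 x 135 mm, top 58 mm above the bench; an upright steel bracket (74 wide, 41 mm high) on its -y edge closes the catch housing. If the catch holds it, it gives about 2 mm, then stops hard.
- lid_handle (a point): Middle of the lid's bow handle: black round bar 14 mm thick, 98 mm long along the incubator's x, 90 mm above the bench, on two posts 84 mm apart, 25 mm free under the bar. Moves with the lid. Can be pushed from the side; the lid is clear for 85 mm behind it (towards -y).
- catch_lever (a joint): Lean of the catch's weighted drop lever from upright, rad, + towards the incubator's +x. Shaft along y, at the housing's -y face. It lies at -0.60 or +0.60; pushed sideways (1 to 2 N) past upright it falls to the other side. One side holds the lid, the other frees it: which one is unmarked, differs between starts and is hidden in the housing.
- catch_knob (a point): Centre of the lever's black round weight, 55 mm from the shaft: 26 mm across, 30 mm long along the shaft (y). At rest about 113 mm above the bench and 31 mm to one side of the incubator's centre line; upright it is 123 mm above the bench.
- catch_pivot (a point): Point on the lever's shaft straight below the upright knob: 68 mm above the bench, on the incubator's centre line, 142 mm from its centre towards -y. Note: wall cabinets hang over the back of the bench, from x = 0.6 m on, 450 mm above it; keep the wrist clear of them.
- dish_in_mid (a point): Centre of the Petri dish (66 mm across, 14 mm high) lying in the chamber under the lid, out of sight until the lid is open.
- dish_out_mid (a point): Bystander: centre of the Petri dish beside the incubator (64 mm across, 14 mm high).
- film_can_mid (a point): Bystander: centre of white film can with grey cap (33 mm across, 51 mm high).
- forceps_mid (a point): Bystander: centre of steel forceps lying flat (15 x 139 x 9 mm).
- beaker_mid (a point): Bystander: centre of plastic beaker (55 mm across, 68 mm high).
- optic_mid (a point): Bystander: centre of black microscope objective standing on its mount (42 mm across, 31 mm high).
- vial_mid (a point): Bystander: centre of capped sample vial (19 mm across, 52 mm high).

How it is judged:
At the end, for the whole second after the job is handed in: The lid has slid at least 92 of its 100 mm and is at rest. The lever may be in either position (value of joint lid above 0.092 m and velocity of joint lid between -0.01 and 0.01 m/s); the robot touches nothing.
It fails at once if the incubator's lid, lever or body is forced (more than 60 N) (contact force between any of the fingers, the arm and incubator above 60 N).
It fails at once if a thing standing round the incubator is moved by more than 30 mm, or the dish inside by more than 20 mm (distance of any of dish_out_mid, film_can_mid, forceps_mid, beaker_mid, optic_mid, vial_mid from where it was at the start of the episode above 0.03 m or distance of dish_in_mid from where it was at the start of the episode above 0.02 m).
It also fails if it takes over 45 s, if anything falls off the work surface, if the arm or the gripper's body presses on something with over 40 N, if the wrist force passes 120 N, or if a joint passes its speed limit or range.

### The arm

A 7-joint arm with a two-finger parallel gripper is mounted at the origin on a cart in front of the work surface, level with it; the furniture and walls round the work are solid. World frame = base frame: x ahead of the robot, y to its left, z up, the work surface at z = 0. Lengths are in m, angles in rad, forces in N, time in s.
With the tool pointing down it reaches from about 0.425 to 0.925 m from the base axis. Payload 6.8 kg.
Tool frame: the origin (TCP) lies on the centre line of the jaws, within the pads' length; the fingertips stand 25 mm ahead of it and the grasp point (between the pads) lies 6 mm ahead of it; z points along the fingers, y is the line along which they close (so a half turn about z gives the same grasp; the last joint's range is limited). The gripper opens to 85 mm and grips with 20 to 120 N. Pads are 22 mm wide; open, the fingers measure 114 mm over their backs; the gripper's body (76 mm by 85 mm) begins 54 mm behind the grasp point. The pads swing forward as they close: fully open they stand 13 mm farther back than shut.
Start: joints at [-1.331, 0.477, 0.022, 1.555, -0.011, 1.109, -0.083], TCP at [0.23, 0.635, 0.256] pointing down, gripper open.
Joint ranges: [-2.96, 2.96], [-0.34, 2.1], [-1.41, 1.46], [0.24, 2.44], [-1.37, 4.51], [0.17, 1.92], [-2.96, 2.96]. Speed limits (rad/s): [2.39, 2.39, 3.14, 3.14, 3.14, 3.14, 3.14].

### API

Orientations are given as a rotation vector (axis times angle).
In Python, from bench import telemetry, grab_frame, job gives the robot as it stands.
- The arm moves only by the tool apply_moves, never from a script. Its argument "rows" is a list of rows, each a list of 2 entries, a list of its own where there are three numbers: the shift along the tool's x, y, z each as a share of 250 mm, from -1 to 1, then the turn, a rotation vector about the tool's x, y, z each as a share of pi rad, from -1 to 1. A call has 1 to 10 rows; each row is the pose to reach, as a shift and turn from the pose commanded when the call began, along the tool's axes at that moment, turning the shorter way round; what a row does not reach only later rows make up. A row lasts 1/8 s, in which the tool goes at most 62.5 mm and 10.7 degrees, less where a joint would pass 70% of its speed; a pose out of reach is approached as far as the arm can. A call with a number of a shift or a turn outside -1 to 1 is refused whole. A call with a gripper value outside its range is refused whole. "jaw" is the gripper's target within -1 to 1 (fully open at 1, half-way at 0, shut at -1), set as the call begins (left out, the last holds). The fingers move at their own pace and stop on an object; "newtons" is the grip in N (left out, the last holds). Time passes only in rows, so rows that repeat a pose let the fingers close. It gives the time, the measured TCP pose, the force, the opening and the grip force at its end, in the units of the state.
- telemetry.get_obs(): the state, without advancing time (a new reading comes with each control period).
- grab_frame(name): name is "side" or "top" or "wrist"; returns a dict with "frame" (420x560x3 uint8, red, green, blue), "vertical_fov" (degrees; the focal length in pixels is half the picture's height over the tangent of half this angle, whatever the lens; pixels are square), "cx", "cy" (the principal point, pixels), "origin" and "attitude" of the camera in the world. Camera axes: x right, y up, looking along -z (the intrinsics and any distortion apply to the point x, -y, -z); pixel columns grow to the right and rows downward; lengths in m; the calibration is good to about 2 mm. A picture is of the moment at which its call begins. There is no depth.
- job.hand_in(): hands the job in; it is judged then, once.
The state is a dict: "clock": time; "joints": joint angles; "qvel": joint speeds; "tau": joint torques, N m; "tcp_pos": TCP position; "orientation": TCP orientation; "contact_force": force on the tool from outside, world axes, zero at the start; "moment": the same for the moment, N m; "grip_width": finger opening in m; "gripper_force": force on a finger pad.
Only numpy, scipy, OpenCV 4.12 (cv2) and the standard library are available. Lean on these libraries where they do the work, as an engineer would, in place of code of your own. Each camera call takes 0.05 s, during which the arm holds its last target. There are 200 camera calls.

## Working session

There is one attempt and no reset: what is moved stays moved. The work goes in short steps, Python scripts to look and compute and a tool call to move; the robot and the scene stay as the last step left them, time stands still between calls to the robot, and variables do not carry over. Pictures are saved under pics/ and viewed, at most 10 in all, crops included, and the job is handed in when it is done.

Besides the shell and the picture viewer there is one more tool, called after "Call:" by a JSON object that holds its "fn" and its "kwargs". apply_moves: Moves the arm, as the interface text tells. Its arguments: {"type":"object","properties":{"rows":{"type":"array"},"jaw":{"type":"number"},"newtons":{"type":"number"}},"required":["rows"]}

```bash
mkdir -p pics; python3 - <<'E'
from bench import telemetry, grab_frame, job
import cv2,numpy as np
for n in ["top","side"]:
    f=grab_frame(n); cv2.imwrite(f"pics/{n}0.png",f["frame"][:,:,::-1])
    print({k:v for k,v in f.items() if k!="frame"})
print(telemetry.get_obs())
E
ls
```

```text
{'vertical_fov': 52.2245873429476, 'cx': 274.1019853728894, 'cy': 210.08920664955824, 'origin': array([ 0.46665101, -0.05257014,  1.05662472]), 'attitude': array([ 0.06154432, -0.04812711, -1.58116885])}
{'vertical_fov': 47.297536193114624, 'cx': 271.5711030394126, 'cy': 208.86719958951778, 'origin': array([0.52247626, 0.86157017, 0.56302009]), 'attitude': array([-0.03268747,  1.62979186,  2.66985236])}
{'clock': 0.1, 'joints': array([-1.33113382,  0.47772115,  0.02231633,  1.55633885, -0.01151619,
        1.1092898 , -0.08307746]), 'qvel': array([-0.00140518, -0.00084697,  0.00057056,  0.00019943, -0.00081283,
        0.00025728,  0.00076356]), 'tau': array([ 4.84127770e-03, -5.97757316e+01,  1.61385186e+00, -2.81951702e+01,
        1.28583738e-02,  4.97977948e-03,  1.95325663e-05]), 'tcp_pos': array([0.22985896, 0.63414114, 0.25542569]), 'orientation': array([-5.43391224e-01, -3.09404644e+00,  2.54224202e-03]), 'contact_force': array([0.69349096, 0.06692942, 0.2051994 ]), 'moment': array([ 0.00237603, -0.0003438 ,  0.01974054]), 'gripper_force': 0.0, 'grip_width': 0.08551635376170352}
pics
```

View pics/top0.png

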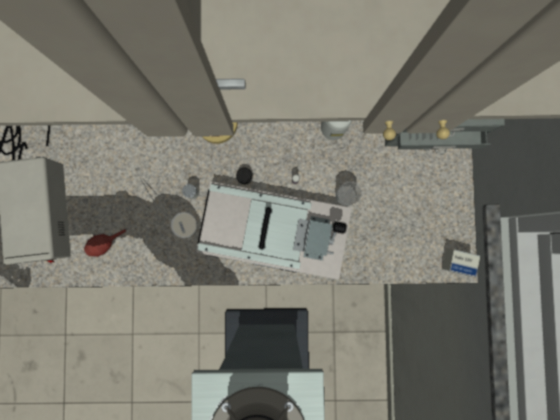

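View pics/side0.png

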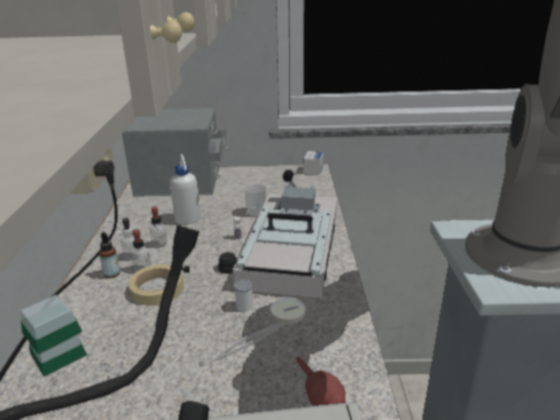

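The top view shows the incubator at about (200–350, 183–278) with its lid opening to the left (+y). The handle is at (265,227) and the knob at (340,228), on the +x side. The side view agrees, with the knob at (288,176). Next I'll measure it more closely.

```bash
cat > h.py <<'E'
import numpy as np, cv2
from scipy.spatial.transform import Rotation as R
def ray(f,u,v):
    fl=f["frame"].shape[0]/2/np.tan(np.radians(f["vertical_fov"]/2))
    return R.from_rotvec(f["attitude"]).apply([(u-f["cx"])/fl,-(v-f["cy"])/fl,-1])
def onz(f,u,v,z):
    d=ray(f,u,v); return f["origin"]+d*(z-f["origin"][2])/d[2]
def proj(f,p):
    fl=f["frame"].shape[0]/2/np.tan(np.radians(f["vertical_fov"]/2))
    c=R.from_rotvec(f["attitude"]).inv().apply(np.array(p)-f["origin"])
    return f["cx"]+fl*c[0]/-c[2], f["cy"]-fl*c[1]/-c[2]
E
python3 - <<'E'
from bench import grab_frame
from h import *
f=grab_frame("top"); im=f["frame"]
c=im[160:290,170:370,::-1]; cv2.imwrite("pics/top1.png",cv2.resize(c,None,fx=4,fy=4,interpolation=cv2.INTER_CUBIC))
g=im.max(2)
m=(g<45).astype(np.uint8)[160:290,170:370]
n,l,s,ce=cv2.connectedComponentsWithStats(m)
for i in range(1,n):
    if s[i,4]>15:
        u,v=ce[i]+[170,160]; z=.09
        print(s[i],u,v,[onz(f,u,v,z).round(4) for z in (.03,.09,.113)])
        ys,xs=np.where(l==i); print(cv2.minAreaRect(np.c_[xs+170,ys+160].astype(np.float32)))
E
```

```text
[ 67   8  15  16 195] 243.98461538461538 175.6051282051282 [array([0.6228, 0.0277, 0.03  ]), array([0.6136, 0.023 , 0.09  ]), array([0.6102, 0.0212, 0.113 ])]
((244.0, 175.5), (15.0, 14.0), 90.0)
[ 90  48  11  40 155] 264.458064516129 227.0258064516129 [array([ 0.498 , -0.0207,  0.03  ]), array([ 0.4961, -0.0225,  0.09  ]), array([ 0.4954, -0.0232,  0.113 ])]
((264.50006103515625, 227.5), (4.3145551681518555, 40.007694244384766), 11.309932708740234)
[163  62  13  11 109] 338.74311926605503 226.88990825688074 [array([ 0.4963, -0.1984,  0.03  ]), array([ 0.4946, -0.1899,  0.09  ]), array([ 0.4939, -0.1866,  0.113 ])]
((338.79998779296875, 226.89999389648438), (12.303659439086914, 9.192388534545898), 8.130102157592773)
```

View pics/top1.png

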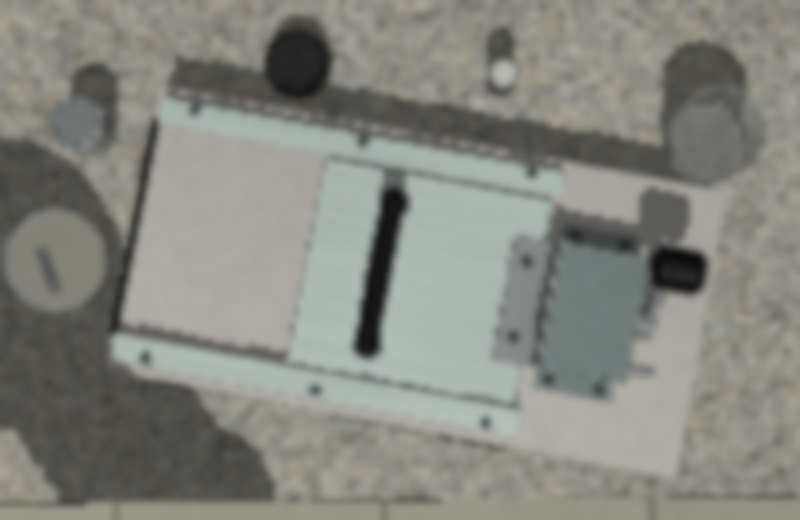

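The crop shows the knob at (678,270), above the housing centre line and so on +x, with the bracket against the housing and the lid shut. I'll now compute the frame and a route.

```bash
cat >> h.py <<'E'
def goal(p,yaw,o):
    "share rows for tool-down pose at p, tool y axis at (sin yaw, cos yaw)"
    R0=R.from_rotvec(o["orientation"])
    y=np.array([np.sin(yaw),np.cos(yaw),0]); z=np.array([0,0,-1.]); x=np.cross(y,z)
    Rg=R.from_matrix(np.c_[x,y,z])
    return (R0.inv().apply(np.array(p)-o["tcp_pos"])/.25).round(3).tolist(), ((R0.inv()*Rg).as_rotvec()/np.pi).round(4).tolist()
E
python3 - <<'E'
from bench import grab_frame,telemetry
from h import *
f=grab_frame("top")
P=lambda a,b,z: onz(f,170+a/4,160+b/4,z)
def ang(p,q): d=q-p; return np.degrees(np.arctan2(d[0],d[1]))
print("rails",ang(P(562,172,.062),P(165,99,.062)),ang(P(520,408,.062),P(112,335,.062)),ang(P(672,478,.05),P(725,188,.05))-90)
print("lidedge",ang(P(290,360,.058),P(328,157,.058)), ang(P(358,355,.097),P(386,203,.097)))
a=np.radians(10.5)
for n,uv,z in [("box",(68,258),.0),("boxtop",(50,260),.2),("red",(100,245),.05)]: print(n,onz(f,*uv,z))
h=np.mean([onz(f,264.46,227.03,.095)],0); k=onz(f,338.74,226.89,.118)
yi=np.array([np.sin(a),np.cos(a),0]); xi=np.array([np.cos(a),-np.sin(a),0])
c=.5*(P(672,478,.05)+P(725,188,.05))+.17*yi
print("h",h,"k",k,"centre",c,"h,k in inc",(h-c)@xi,(h-c)@yi,(k-c)@xi,(k-c)@yi)
o=telemetry.get_obs()
for p in [(.25,.45,.30),(.40,.30,.30),(.46,.10,.30),(*(h-.045*yi)[:2],.25)]: print(p,goal(p,a,o))
E
```

```text
rails 11.134069070790327 10.689045840258306 11.622669530513292
lidedge 100.98408339268813 100.96564756386957
box [0.42795095 0.46508738 0.        ]
boxtop [0.4316769  0.40312138 0.2       ]
red [0.45939955 0.36574836 0.05      ]
h [ 0.4959817 -0.0226773  0.095    ] k [ 0.49379208 -0.18589882  0.118     ] centre [ 0.48881713 -0.04143866  0.05      ] h,k in inc 0.003625612638967805 0.019752834317025857 0.031217415243450387 -0.14113455204665704
(0.25, 0.45, 0.3) ([-0.327, -0.666, -0.176], [-0.0004, -0.0, -0.0524])
(0.4, 0.3, 0.3) ([-1.095, -1.025, -0.176], [-0.0004, -0.0, -0.0524])
(0.46, 0.1, 0.3) ([-1.594, -1.696, -0.175], [-0.0004, -0.0, -0.0524])
(np.float64(0.48778109983943946), np.float64(-0.06692377127675116), 0.25) ([-1.926, -2.285, 0.025], [-0.0004, -0.0, -0.0524])
```

Call:
{"fn": "apply_moves", "kwargs": {"rows": [[[-0.33, -0.67, -0.18], [0, 0, -0.05]], [[-0.33, -0.67, -0.18], [0, 0, -0.05]], [[-0.33, -0.67, -0.18], [0, 0, -0.05]], [[-0.9, -0.96, -0.18], [0, 0, -0.05]], [[-0.9, -0.96, -0.18], [0, 0, -0.05]], [[-0.9, -0.96, -0.18], [0, 0, -0.05]]], "jaw": -1, "newtons": 40}}

```text
clock: 0.95
tcp_pos: [0.3616, 0.3294, 0.3016]
orientation: [0.304, 3.126, 0.0]
contact_force: [-0.6, 0.3, 0.8]
grip_width: -0.0003
gripper_force: 0.0
```

```bash
python3 - <<'E'
from bench import telemetry
from h import *
o=telemetry.get_obs(); print(o["clock"],o["tcp_pos"],o["grip_width"])
a=np.radians(11)
for p in [(.44,.15,.30),(.487,-.067,.25)]: print(p,goal(p,a,o))
E
```

```text
0.95 [0.36163021 0.32936491 0.30158254] -0.0002682023564592334
(0.44, 0.15, 0.3) ([-0.446, -0.644, 0.007], [0.0, 0.0002, -0.0006])
(0.487, -0.067, 0.25) ([-0.798, -1.459, 0.207], [0.0, 0.0002, -0.0006])
```

Call:
{"fn": "apply_moves", "kwargs": {"rows": [[[-0.45, -0.64, 0], [0, 0, 0]], [[-0.45, -0.64, 0], [0, 0, 0]], [[-0.45, -0.64, 0], [0, 0, 0]], [[-0.6, -1, 0], [0, 0, 0]], [[-0.6, -1, 0], [0, 0, 0]], [[-0.6, -1, 0], [0, 0, 0]]]}}

```text
clock: 1.7
tcp_pos: [0.46, 0.0547, 0.3014]
orientation: [0.31, 3.126, -0.001]
contact_force: [-0.1, 1.5, 0.4]
grip_width: -0.0
gripper_force: 0.0
```

Call:
{"fn": "apply_moves", "kwargs": {"rows": [[[-0.2, -0.46, 0], [0, 0, 0]], [[-0.2, -0.46, 0], [0, 0, 0]], [[-0.2, -0.46, 0.2], [0, 0, 0]], [[-0.2, -0.46, 0.4], [0, 0, 0]], [[-0.2, -0.46, 0.4], [0, 0, 0]]]}}

```text
clock: 2.33
tcp_pos: [0.4844, -0.0628, 0.1985]
orientation: [-0.297, -3.12, 0.002]
contact_force: [0.1, 0.3, -0.1]
grip_width: 0.0001
gripper_force: 0.0
```

```bash
python3 - <<'E'
from bench import telemetry,grab_frame
from h import *
o=telemetry.get_obs(); print(o["clock"],o["tcp_pos"],o["contact_force"])
a=np.radians(11)
for p in [(.487,-.067,.098)]: print(p,goal(p,a,o))
f=grab_frame("wrist");cv2.imwrite("pics/w1.png",f["frame"][:,:,::-1])
E
```

```text
2.325 [ 0.48444263 -0.06283528  0.19853092] [ 0.12312647  0.32020763 -0.1464608 ]
(0.487, -0.067, 0.098) ([-0.016, -0.014, 0.402], [-0.0006, -0.0024, 0.0008])
```

View pics/w1.png

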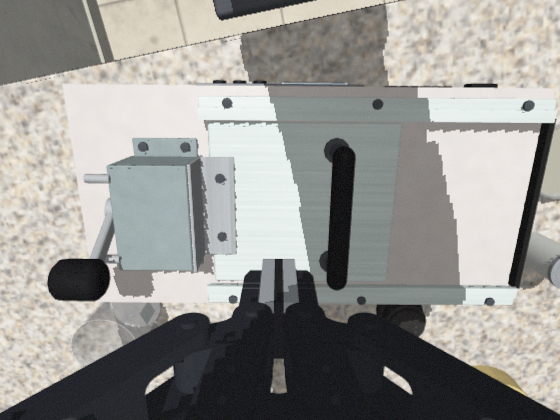

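The wrist view shows the closed fingers at (280,280), left (-y) of the handle bar at (342,215), with free lid below. I'll descend and approach gently.

Call:
{"fn": "apply_moves", "kwargs": {"rows": [[[-0.01, -0.015, 0.2], [0, 0, 0]], [[-0.01, -0.015, 0.4], [0, 0, 0]], [[-0.01, -0.015, 0.4], [0, 0, 0]], [[-0.01, -0.015, 0.4], [0, 0, 0]]]}}

```text
clock: 2.88
tcp_pos: [0.4907, -0.068, 0.1038]
orientation: [0.298, 3.124, 0.001]
contact_force: [-0.1, -0.5, 1.1]
grip_width: -0.0003
gripper_force: 0.0
```

Call:
{"fn": "apply_moves", "kwargs": {"rows": [[[0, 0.04, 0], [0, 0, 0]], [[0, 0.06, 0], [0, 0, 0]], [[0, 0.06, 0], [0, 0, 0]]]}}

```text
clock: 3.25
tcp_pos: [0.4921, -0.0525, 0.102]
orientation: [0.297, 3.126, 0.001]
contact_force: [0.2, -0.5, 0.1]
grip_width: -0.0002
gripper_force: 0.0
```

Call:
{"fn": "apply_moves", "kwargs": {"rows": [[[0, 0.01, 0.02], [0, 0, 0]], [[0, 0.01, 0.02], [0, 0, 0]]]}}

```text
clock: 3.5
tcp_pos: [0.4916, -0.0509, 0.0958]
orientation: [-0.299, -3.126, 0.0]
contact_force: [0.4, 0.3, -0.2]
grip_width: -0.0003
gripper_force: 0.0
```

Call:
{"fn": "apply_moves", "kwargs": {"rows": [[[0, 0.01, 0], [0, 0, 0]], [[0, 0.01, 0], [0, 0, 0]]]}}

```text
clock: 3.75
tcp_pos: [0.4925, -0.0484, 0.0962]
orientation: [-0.299, -3.127, 0.0]
contact_force: [0.1, 0.2, 0.1]
grip_width: -0.0001
gripper_force: 0.0
```

Call:
{"fn": "apply_moves", "kwargs": {"rows": [[[0, 0.01, 0], [0, 0, 0]], [[0, 0.01, 0], [0, 0, 0]]]}}

```text
clock: 4.0
tcp_pos: [0.4931, -0.0458, 0.0963]
orientation: [0.299, 3.127, 0.0]
contact_force: [0.2, 0.1, -0.1]
grip_width: -0.0002
gripper_force: 0.0
```

Call:
{"fn": "apply_moves", "kwargs": {"rows": [[[0, 0.01, 0], [0, 0, 0]], [[0, 0.01, 0], [0, 0, 0]]]}}

```text
clock: 4.25
tcp_pos: [0.4934, -0.0436, 0.0963]
orientation: [0.299, 3.127, -0.0]
contact_force: [0.1, -1.0, -0.3]
grip_width: 0.0002
gripper_force: 0.2
```

Call:
{"fn": "apply_moves", "kwargs": {"rows": [[[0, 0.01, 0], [0, 0, 0]], [[0, 0.01, 0], [0, 0, 0]]]}}

```text
clock: 4.5
tcp_pos: [0.494, -0.041, 0.0963]
orientation: [0.299, 3.127, 0.0]
contact_force: [-1.0, -1.3, 0.7]
grip_width: 0.0001
gripper_force: 0.3
```

Call:
{"fn": "apply_moves", "kwargs": {"rows": [[[0, 0.008, 0], [0, 0, 0]], [[0, 0.008, 0], [0, 0, 0]]]}}

```text
clock: 4.75
tcp_pos: [0.4944, -0.039, 0.0963]
orientation: [0.299, 3.127, 0.0]
contact_force: [0.2, -0.9, 0.8]
grip_width: 0.0002
gripper_force: 0.3
```

Contact came near y = -0.044. The lid is moving under about 1.3 N, and this could still be the 2 mm of play.

Call:
{"fn": "apply_moves", "kwargs": {"rows": [[[0, 0.008, 0], [0, 0, 0]], [[0, 0.008, 0], [0, 0, 0]]]}}

```text
clock: 5.0
tcp_pos: [0.4948, -0.037, 0.0963]
orientation: [0.299, 3.127, 0.0]
contact_force: [-0.8, -0.9, -0.4]
grip_width: -0.0003
gripper_force: 0.3
```

Call:
{"fn": "apply_moves", "kwargs": {"rows": [[[0, 0.004, 0], [0, 0, 0]], [[0, 0.004, 0], [0, 0, 0]]]}}

```text
clock: 5.25
tcp_pos: [0.4949, -0.0362, 0.0963]
orientation: [0.299, 3.127, 0.0]
contact_force: [0.3, -1.8, 0.2]
grip_width: 0.0
gripper_force: 0.5
```

Call:
{"fn": "apply_moves", "kwargs": {"rows": [[[0, 0.008, 0], [0, 0, 0]], [[0, 0.016, 0], [0, 0, 0]], [[0, 0.016, 0], [0, 0, 0]]]}}

```text
clock: 5.62
tcp_pos: [0.4957, -0.0319, 0.0963]
orientation: [0.298, 3.127, 0.0]
contact_force: [-0.9, -1.6, -0.6]
grip_width: -0.0
gripper_force: 0.2
```

```bash
python3 - <<'E'
from bench import telemetry,grab_frame
from h import *
o=telemetry.get_obs(); print(o["clock"],o["tcp_pos"],o["contact_force"])
f=grab_frame("wrist");cv2.imwrite("pics/w2.png",f["frame"][:,:,::-1])
E
```

```text
5.625 [ 0.49571868 -0.03192524  0.0962919 ] [-0.89815417 -1.62241047 -0.55734575]
```

View pics/w2.png

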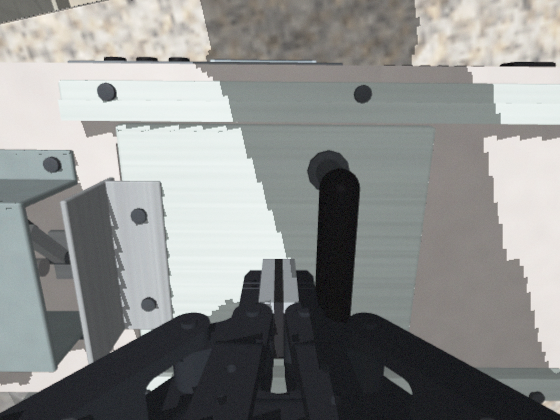

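The bracket at (110,260) has come away from the housing, so the catch is not holding the lid and it slides freely. I'll keep pushing and go slowly near the end stop.

Call:
{"fn": "apply_moves", "kwargs": {"rows": [[[0, 0.03, 0], [0, 0, 0]], [[0, 0.07, 0], [0, 0, 0]], [[0, 0.11, 0], [0, 0, 0]], [[0, 0.15, 0], [0, 0, 0]], [[0, 0.19, 0], [0, 0, 0]], [[0, 0.23, 0], [0, 0, 0]], [[0, 0.26, 0], [0, 0, 0]], [[0, 0.28, 0], [0, 0, 0]], [[0, 0.29, 0], [0, 0, 0]], [[0, 0.29, 0], [0, 0, 0]]]}}

```text
clock: 6.92
tcp_pos: [0.5091, 0.0392, 0.0962]
orientation: [-0.299, -3.127, -0.001]
contact_force: [-0.2, 0.3, 0.9]
grip_width: -0.0001
gripper_force: 0.0
```

Call:
{"fn": "apply_moves", "kwargs": {"rows": [[[0, 0.008, 0], [0, 0, 0]], [[0, 0.016, 0], [0, 0, 0]], [[0, 0.024, 0], [0, 0, 0]], [[0, 0.032, 0], [0, 0, 0]], [[0, 0.032, 0], [0, 0, 0]]]}}

```text
clock: 7.55
tcp_pos: [0.5109, 0.0471, 0.0962]
orientation: [-0.298, -3.127, -0.0]
contact_force: [-0.8, -0.6, 0.5]
grip_width: 0.0002
gripper_force: 0.2
```

Call:
{"fn": "apply_moves", "kwargs": {"rows": [[[0, 0.008, 0], [0, 0, 0]], [[0, 0.012, 0], [0, 0, 0]], [[0, 0.012, 0], [0, 0, 0]]]}}

```text
clock: 7.92
tcp_pos: [0.5115, 0.0498, 0.0963]
orientation: [0.299, 3.127, 0.0]
contact_force: [-0.8, -0.1, 0.4]
grip_width: -0.0001
gripper_force: 0.4
```

Call:
{"fn": "apply_moves", "kwargs": {"rows": [[[0, 0.008, 0], [0, 0, 0]], [[0, 0.008, 0], [0, 0, 0]]]}}

```text
clock: 8.18
tcp_pos: [0.5119, 0.0519, 0.0963]
orientation: [0.299, 3.127, 0.0]
contact_force: [-0.7, -1.4, -0.6]
grip_width: -0.0001
gripper_force: 0.3
```

Call:
{"fn": "apply_moves", "kwargs": {"rows": [[[0, 0.008, 0], [0, 0, 0]], [[0, 0.008, 0], [0, 0, 0]]]}}

```text
clock: 8.43
tcp_pos: [0.5122, 0.0532, 0.0963]
orientation: [-0.3, -3.127, 0.001]
contact_force: [-0.8, -3.4, -0.2]
grip_width: 0.0001
gripper_force: 1.5
```

Call:
{"fn": "apply_moves", "kwargs": {"rows": [[[0, 0.006, 0], [0, 0, 0]], [[0, 0.006, 0], [0, 0, 0]]]}}

```text
clock: 8.68
tcp_pos: [0.5122, 0.0534, 0.0963]
orientation: [-0.301, -3.127, 0.003]
contact_force: [-0.7, -6.3, 0.5]
grip_width: -0.0001
gripper_force: 3.5
```

The end stop showed up at y = 0.0534, as predicted, with the force rising to 6 N. I'll back off and lift clear.

Call:
{"fn": "apply_moves", "kwargs": {"rows": [[[0, -0.03, 0], [0, 0, 0]], [[0, -0.08, 0], [0, 0, 0]], [[0, -0.08, 0], [0, 0, 0]], [[0, -0.08, -0.2], [0, 0, 0]], [[0, -0.08, -0.4], [0, 0, 0]], [[0, -0.08, -0.6], [0, 0, 0]], [[0, -0.08, -0.6], [0, 0, 0]], [[0, -0.08, -0.6], [0, 0, 0]]]}}

```text
clock: 9.68
tcp_pos: [0.5084, 0.0358, 0.246]
orientation: [-0.298, -3.127, -0.001]
contact_force: [0.1, 0.1, -0.7]
grip_width: 0.0001
gripper_force: 0.0
```

```bash
python3 - <<'E'
from bench import grab_frame
from h import *
f=grab_frame("wrist");cv2.imwrite("pics/w3.png",f["frame"][:,:,::-1])
f=grab_frame("side");cv2.imwrite("pics/s3.png",f["frame"][:,:,::-1])
E
```

```text
(no output)
```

View pics/w3.png

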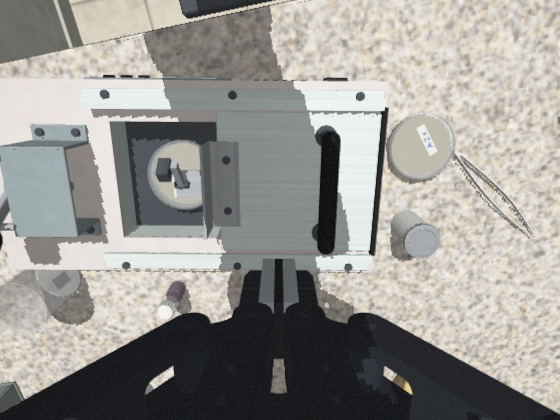

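View pics/s3.png

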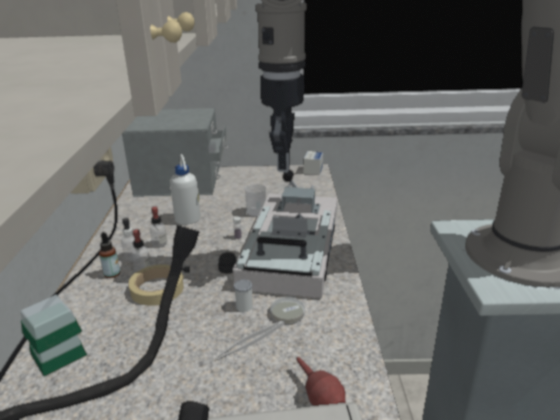

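The lid sits against its end rail (378,180 in the wrist view) and the dish is exposed at (185,175). The bystanders haven't moved, and the gripper is clear of everything.

```bash
python3 -c "
from bench import job; print(job.hand_in())"
```

```text
the job is handed in; nothing more can be done
None
```

The lid is fully open on its end stop and the job is handed in: a light push showed the catch wasn't holding it, so I left the lever alone, and the dish and the things standing round look undisturbed in the last pictures.

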